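Press the label holder home in the shelf edge

TASK

The small carton is standing over the label channel on the shelf's front edge: put it at least 6 cm further back on the same shelf, upright, and let go of it. Then take the label holder out of its wooden stand, push its tongue down behind the steel lip into the channel, with the paper label facing out towards the robot, and press it fully home against the sprung strip. Finish while still holding it pressed home, and leave all the other stock where it is.

Things in the scene. Friction and masses are not known exactly. Their poses are not given: they have to be found in the camera images.
- slot (a point): Middle of the open mouth of the label channel's slot, level with the shelf's top, 60 mm above the table. x points level, away from the robot, towards the shelf's back; y along the slot; z up. The slot is 9 mm wide (x -4.5 to 4.5) and 90 mm long (y -45 to 45), open at the top only.
- channel: Bare steel label channel, 96 mm long, fixed on the front edge of the shelf, its lip towards the robot. Origin 60 mm straight below slot, same axes. The lip's top 9 mm flare outwards, to x = -10.5 mm at mouth height; the slot's back edge is bevelled out to x = 8.5 mm over its top 6 mm.
- shelf: Low dark-grey steel shelf standing on the table, 250 mm deep (x), 380 mm wide (y), its top 60 mm above the table. Origin at table height under the middle of its front edge (the one nearest the robot); x points to its back. The channel sits on the front edge, anywhere up to 50 mm from the middle.
- strip (a joint): Sprung rubber strip forming the slot's bottom. 0 = up, its top 18 mm below the mouth; 0.008 (m) = down at its stop, its top 26 mm below the mouth, which is fully home for the holder's lower edge. It pushes up with about 5.6 N at 0 and 11.2 N at the stop, so a released holder is lifted again.
- holder_center (a point): Centre of the label holder, an upright grey plastic plate 80 mm wide (y), 84 mm tall (z), about 70 g: 42 mm above its lower edge. Lower 30 mm: a tongue 6 mm thick (x), as wide as the plate. Upper 54 mm: the pocket, 12 mm thick, with a blank white paper label on its -x face. Starts upright in the wooden stand, label towards the robot.
- holder_face (a point): Middle of the holder's paper-label face, 6 mm to the -x side of holder_center and 15 mm above it.
- holder: The holder's body; origin at the middle of its lower edge, axes as holder_center.
- stand: Wooden block fixed on the table, 50 (x) x 110 (y) x 30 mm high, in which the holder stands. Its slot runs along y, is 8 mm wide and 24 mm deep; the holder's lower edge is 6 mm above the table. Origin at the centre of its underside.
- carton_center (a point): Centre of the small cardboard carton, 50 (x) x 60 (y) x 50 mm high, about 0.2 kg, 25 mm above its underside. It stands on the shelf's front edge, overhanging the channel; the shelf behind it is free to about 150 mm from its front edge.
- carton: The small carton's body; origin at the centre of its underside.
- parts_bin: Bystander, to be left alone: open yellow plastic bin of bolts, 110 x 130 x 55 mm high, at the back of the shelf. Origin at the centre of its underside.
- tin: Bystander, to be left alone: small round whitish jar, 56 mm across, 65 mm high, at the back of the shelf. Origin at the centre of its underside.
- long_carton: Bystander, to be left alone: a longer cardboard carton, 50 x 100 x 45 mm high, at the back of the shelf behind the free space. Origin at the centre of its underside.
- caster: Bystander, to be left alone: small caster wheel standing on its plate, 36 x 36 x 46 mm high, at one front end of the shelf. Origin at the centre of its underside.
- bracket: Bystander, to be left alone: aluminium angle bracket lying on the table, 90 x 40 x 55 mm high. Origin at the centre of its underside.
- spray: Bystander, to be left alone: bare metal bottle with a white cap, 60 mm across, 170 mm high, on the table. Origin at the centre of its underside.
- tape_roll: Bystander, to be left alone: grey ring-shaped roll, 90 mm across, 24 mm high, on the table. Origin at the centre of its underside.
Things that resemble listed ones, but are neither listed nor needed, are in the scene too. Leave any orange or pink look-alike of the holder alone.

How it is judged:
On the way, in this order (a step that is already met when the one before it is completed fails the run):
1. the small carton stands upright on the shelf, released, clear behind the channel (x of carton_center in the frame of slot above 0.065 m and z of carton_center in the frame of slot between 0.02 and 0.03 m and angle between carton_center's own z axis and vertical below 0.1 rad and linear speed of carton below 0.02 m/s and contact force between the fingers and carton below 0.3 N), for 0.2 s.
2. the holder's tongue is in the channel, label facing out (x of holder_center in the frame of slot between -0.005 and 0.005 m and y of holder_center in the frame of slot between -0.009 and 0.009 m and z of holder_center in the frame of slot below 0.034 m and x of holder_face in the frame of slot below 0 m), for 0.1 s.
At the end, for the whole second after the job is handed in: Holder in the channel (5 mm across, 9 mm along, yaw 0.08, tilt 0.12 rad), label to the robot, centre under 19 mm above the mouth, strip pressed over 6 mm and 6 N, gripper still on it (over 2 N), at rest; carton upright on the shelf, released, its centre over 65 mm behind the slot (all of step 1 and x of holder_center in the frame of slot between -0.005 and 0.005 m and y of holder_center in the frame of slot between -0.009 and 0.009 m and z of holder_center in the frame of slot below 0.019 m and x of holder_face in the frame of slot below 0 m and angle between the y axis of holder_center and the y axis of slot, either way round below 0.08 rad and angle between holder_center's own z axis and vertical below 0.12 rad and value of joint strip above 0.006 m and contact force between holder and channel above 6 N and contact force between the fingers and holder above 2 N and linear speed of holder below 0.02 m/s); the arm keeps its last pose, push and grip.
It fails at once if other stock is moved by more than 30 mm (distance of any of parts_bin, tin, long_carton, caster, bracket, spray, tape_roll from where it was at the start of the episode above 0.03 m).
It also fails if it takes over 58 s, if anything falls off the work surface, if the arm or the gripper's body presses on something with over 40 N, if the wrist force passes 120 N, or if a joint passes its speed limit or range.

ROBOT

A 6-joint arm with a two-finger parallel gripper is mounted at the origin on the work surface. World frame = base frame: x ahead of the robot, y to its left, z up, the work surface at z = 0. Lengths are in m, angles in rad, forces in N, time in s.
With the tool pointing down it reaches from about 0.15 to 0.775 m from the base axis. Payload 6.1 kg.
Tool frame: the origin (TCP) lies on the centre line of the jaws, within the pads' length; the fingertips stand 8 mm ahead of it and the grasp point (between the pads) lies 11 mm behind it; z points along the fingers, x is the direction in which the jaws open and shut, and the axes are right-handed (so a half turn about z gives the same grasp; the last joint's range is limited). The gripper opens to 85 mm and grips with 20 to 120 N. Pads are 22 mm wide; open, the fingers measure 114 mm over their backs; the gripper's body (76 mm by 85 mm) begins 54 mm behind the grasp point. The pads swing forward as they close: fully open they stand 13 mm farther back than shut.
Start: joints at [1.236, 0.126, -0.04, 1.405, 0, 1.571], TCP at [0.172, 0.496, 0.239] pointing down, gripper open.
Joint ranges: [-2.72, 2.72], [-0.95, 1.95], [-1.27, 1.35], [-1.78, 2.02], [-1.46, 1.47], [-3.14, 3.14]. Speed limits (rad/s): [2.39, 2.39, 3.01, 3.14, 3.14, 3.14].

INTERFACE

Orientations are given as a rotation vector (axis times angle).
In Python, from workcell import manip gives the robot as it stands.
- The arm moves only by the tool send_rows, never from a script. Its argument "motion" is a list that holds one entry, the list of rows, each a list of 7 numbers: the shift along the tool's x, y, z each as a share of 150 mm, from -1 to 1, then the turn, a rotation vector about the tool's x, y, z each as a share of 60 degrees, from -1 to 1, then the opening, from 0 (shut) to 1 (fully open). A call has 1 to 5 rows; each row shifts and turns the commanded pose from where the row before left it, along the tool's axes as they then stand; what a row does not reach is not made up. A row lasts 1/8 s, in which the tool goes at most 62.5 mm and 10.7 degrees, less where a joint would pass 70% of its speed; a pose out of reach is approached as far as the arm can. A call with a number of a shift or a turn outside -1 to 1 is refused whole. A call with a gripper value outside its range is refused whole. The fingers move at their own pace and stop on an object; the grip force is fixed at half the most. Time passes only in rows, so rows that do not move let the fingers close. It gives the time, the measured TCP pose, the force and the opening at its end, in the units of the state.
- manip.read_state(): the state, without advancing time (a new reading comes with each control period).
- manip.read_camera(name): name is "side" or "top" or "wrist"; returns a dict with "frame" (384x512x3 uint8, blue, green, red), "range_z" (384x512 float32, m along the optical axis (not along the pixel's ray), 0 where there is no reading), "K" (3x3 intrinsics, pixels), "distortion" ([k1, k2, p1, p2, k3] as OpenCV has them; the pictures are not rectified), "view" (4x4, takes a point from world to camera coordinates). Camera axes: x right, y down, z forward; pixel columns grow to the right and rows downward; lengths in m; the calibration is good to about 2 mm. A picture is of the moment at which its call begins.
- manip.sign_off(): hands the job in, once; it reports no verdict.
The state is a dict: "t": time; "qpos": joint angles; "joint_vel": joint speeds; "tau": joint torques, N m; "tool_pos": TCP position; "tcp_rot": TCP orientation; "ft_force": force on the tool from outside, world axes, zero at the start; "moment": the same for the moment, N m; "opening": finger opening in m.
Only numpy, scipy, OpenCV 4.12 (cv2) and the standard library are available. Lean on these libraries where they do the work, as an engineer would, in place of code of your own. Each camera call takes 0.05 s, during which the arm holds its last target. There are 200 camera calls.

## Working session

There is one attempt and no reset: what is moved stays moved. The work goes in short steps, Python scripts to look and compute and a tool call to move; the robot and the scene stay as the last step left them, time stands still between calls to the robot, and variables do not carry over. Pictures are saved under pics/ and viewed, about 8 in all and at most 12, crops included, and the job is handed in when it is done.

Besides the shell and the picture viewer there is one more tool, called after ">>>" by a JSON object that holds its "api" and its "payload", one argument or row to a line. send_rows: Moves the arm, as the interface text tells. Its arguments: {"type":"object","properties":{"motion":{"type":"array"}},"required":["motion"]}

```bash
ls; mkdir -p pics; cat > h.py <<'E'
import numpy as np, cv2
from workcell import manip
from scipy.spatial.transform import Rotation as R
def cam(n):
    c=manip.read_camera(n); np.savez('%s.npz'%n,**{k:np.asarray(v) for k,v in c.items()}); return c
def load(n): return dict(np.load('%s.npz'%n))
def world(c):
    "HxWx3 world points from depth"
    K=np.array(c['K']);d=np.array(c['distortion']);V=np.array(c['view']);z=c['range_z']
    h,w=z.shape;u,v=np.meshgrid(np.arange(w),np.arange(h))
    p=cv2.undistortPoints(np.stack([u,v],-1).reshape(-1,1,2).astype(float),K,d).reshape(h,w,2)
    P=np.dstack([p*z[...,None],z]); 
    W=(P-V[:3,3])@V[:3,:3]; W[z<=0]=np.nan
    return W
E
python3 - <<'E'
from h import *
s=manip.read_state()
for k in s: print(k,np.round(s[k],4))
ims=[]
for n in ['top','side','wrist']:
    c=cam(n); cv2.imwrite(f'pics/{n}0.png',c['frame'])
    V=np.array(c['view']); print(n,'cam pos',np.round(-V[:3,:3].T@V[:3,3],3),'fwd',np.round(V[2,:3],2))
a=[load(n)['frame'] for n in ['top','side']]
cv2.imwrite('pics/both.png',cv2.resize(np.vstack(a),(780*512//768 if 0 else 400*2,600*2))[:1,:1])
E
```

```text
pics
t 0.0
qpos [ 1.236   0.1264 -0.0406  1.4054 -0.      1.5708]
joint_vel [ 0.0011  0.001  -0.0005  0.0011 -0.0006  0.0006]
tau [ 2.00000e-04 -4.35913e+01  3.52923e+01  1.73000e-02 -1.00000e-04
 -0.00000e+00]
tool_pos [0.1724 0.4955 0.2385]
tcp_rot [ 2.5597e+00  1.8197e+00 -2.1000e-03]
ft_force [-1.0769 -0.7761 -0.313 ]
moment [0.0167 0.0138 0.0203]
opening 0.0855
top cam pos [0.465 0.045 1.22 ] fwd [ 0.05  0.   -1.  ]
side cam pos [ 0.248 -0.753  0.832] fwd [ 0.24  0.71 -0.66]
wrist cam pos [0.111 0.518 0.373] fwd [ 0.25 -0.09 -0.97]
```

View pics/top0.png

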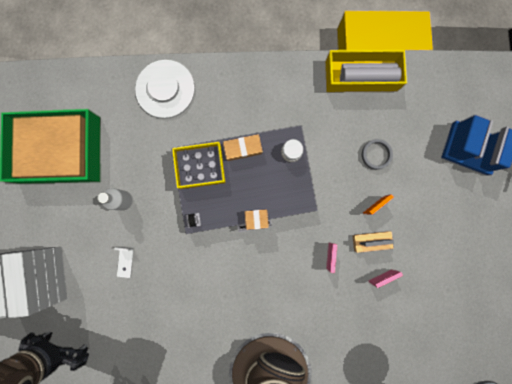

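View pics/side0.png

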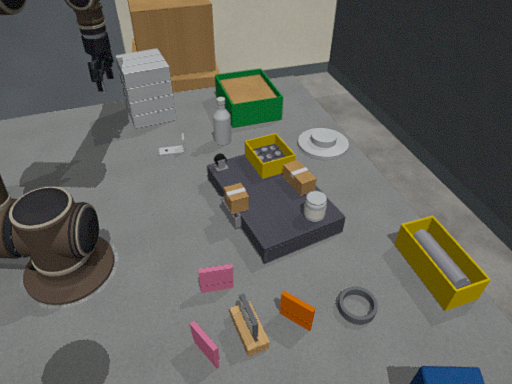

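Top view: the small carton is at (256,219), overhanging the dark channel near (245,222). The holder in its stand is at (374,243). It could be confused with the orange plate (378,205) and the pink plates (333,258) and (386,278). The carton could be confused with the long carton (242,147). I choose the grey plate in the wooden stand and the front carton.

```bash
python3 - <<'E'
from h import *
c=load('top');W=world(c);f=c['frame'];np.save('Wtop.npy',W);print(np.round(c['K'],1).tolist())
V=np.array(c['view'])
def roi(x0,x1,y0,y1,z0,z1,name):
    m=np.zeros(W.shape[:2],bool);m[y0:y1,x0:x1]=1
    m&=(W[...,2]>z0)&(W[...,2]<z1)
    n,l,st,_=cv2.connectedComponentsWithStats(m.astype(np.uint8))
    k=1+np.argmax(st[1:,4]);m=l==k
    P=W[m];r=cv2.minAreaRect((P[:,:2]*1000).astype(np.float32))
    print(name,m.sum(),'z',np.round(np.median(P[:,2]),4),'rect mm',np.round(r[0],1),np.round(r[1],1),round(r[2],1), np.round(cv2.boxPoints(r)).tolist())
roi(165,325,115,240,.05,.07,'shelf')
roi(235,275,205,235,.10,.12,'carton')
roi(180,205,205,235,.07,.12,'caster')
roi(220,265,130,165,.095,.115,'long')
roi(275,310,130,170,.11,.135,'tin')
roi(170,230,135,195,.09,.12,'bin')
roi(345,400,225,260,.02,.04,'stand')
roi(345,400,225,260,.07,.11,'holder')
cv2.imwrite('pics/crop.png',np.hstack([cv2.resize(f[200:240,225:275],(400,320),interpolation=2),cv2.resize(f[222:262,348:398],(400,320),interpolation=2)]))
s=load('side')['frame']
cv2.imwrite('pics/crop2.png',np.hstack([cv2.resize(s[170:250,195:275],(400,400),interpolation=2),cv2.resize(s[280:360,215:295],(400,400),interpolation=2)]))
a=cv2.imread('pics/crop.png');b=cv2.imread('pics/crop2.png');cv2.imwrite('pics/crops.png',cv2.resize(np.vstack([a,b]),(660,594)))
E
```

```text
[[409.4, 0.0, 250.2], [0.0, 409.4, 197.6], [0.0, 0.0, 1.0]]
shelf 8168 z 0.0603 rect mm [565.6  63.3] [271.  381.6] 9.0 [[402.0, 231.0], [462.0, -146.0], [729.0, -104.0], [670.0, 273.0]]
carton 410 z 0.1105 rect mm [460.6  31.6] [50.1 59.9] 3.8 [[434.0, 60.0], [438.0, 0.0], [488.0, 3.0], [484.0, 63.0]]
caster 119 z 0.1014 rect mm [461.8 209.7] [35.6 25.2] 6.7 [[443.0, 220.0], [446.0, 195.0], [481.0, 199.0], [478.0, 224.0]]
long 677 z 0.1054 rect mm [661.2  66.1] [ 51. 100.] 10.9 [[627.0, 110.0], [646.0, 12.0], [696.0, 22.0], [677.0, 120.0]]
tin 325 z 0.125 rect mm [648.1 -69.1] [53.1 51.8] 4.0 [[620.0, -45.0], [623.0, -97.0], [676.0, -93.0], [673.0, -41.0]]
bin 437 z 0.1136 rect mm [612.5 188.5] [111.4 131.5] 6.6 [[550.0, 247.0], [565.0, 117.0], [675.0, 130.0], [660.0, 260.0]]
stand 480 z 0.0304 rect mm [ 387.  -308.7] [ 50.5 110.1] 4.6 [[357.0, -256.0], [366.0, -366.0], [417.0, -362.0], [408.0, -252.0]]
holder 151 z 0.0897 rect mm [ 386.5 -307.6] [13.3 80.1] 4.4 [[377.0, -268.0], [383.0, -348.0], [396.0, -347.0], [390.0, -267.0]]
```

View pics/crops.png

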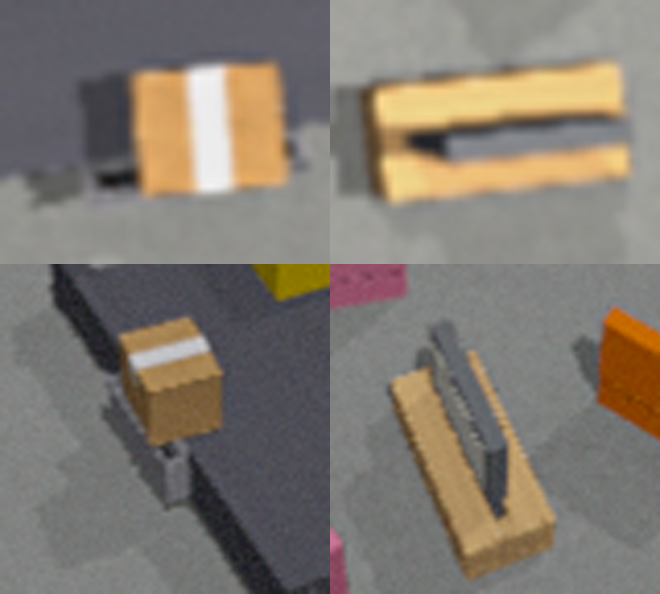

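The crops confirm the choices: the carton sits over the bright channel, and the grey plate stands in the wooden stand. The sizes match (carton 50x60 mm at z 0.11, holder 13x80 mm at z 0.09). Next I write a planner that works out the rows.

```bash
cat >> h.py <<'E'
def plan(wps,op,step=.3,turn=.17):
    "wps: list of (x,y,z,yaw_deg of tool x; tool down); prints rows from the measured pose"
    s=manip.read_state();p=np.array(s['tool_pos']);r=R.from_rotvec(s['tcp_rot'])
    print('now',np.round(p,4),np.round(np.degrees(np.arctan2(*r.as_matrix()[[1,0],0])),2),'F',np.round(s['ft_force'],1),'open',np.round(s['opening'],4),'t',s['t'])
    for x,y,z,a in wps:
        t=np.array([x,y,z]);a=np.radians(a);X=np.array([np.cos(a),np.sin(a),0]);Z=np.array([0,0,-1.])
        T=R.from_matrix(np.c_[X,np.cross(Z,X),Z])
        rv=(r.inv()*T).as_rotvec()/np.radians(60)
        n=int(np.ceil(max(np.linalg.norm(t-p)/.15/step,np.linalg.norm(rv)/turn,1)));rows=[]
        for i in range(n):
            dp=r.inv().apply((t-p)/(n-i))/.15; rv=(r.inv()*T).as_rotvec()/np.radians(60)/(n-i)
            row=np.round(np.r_[dp,rv],3); rows.append(row.tolist()+[op])
            p=p+r.apply(row[:3]*.15); r=r*R.from_rotvec(row[3:]*np.radians(60))
        print((x,y,z,np.degrees(a)));[print('  ',q) for q in rows]
E
python3 -c "
from h import *
plan([(.4606,.0316,.22,93.8),(.4606,.0316,.08,93.8)],1)"
```

```text
now [0.1724 0.4956 0.2387] 70.82 F [-0.6 -0.1  0.3] open 0.0854 t 0.15
(0.4606, 0.0316, 0.22, np.float64(93.80000000000001))
   [-0.176, 0.218, 0.01, -0.0, 0.0, -0.029, 1]
   [-0.183, 0.212, 0.01, -0.0, 0.0, -0.03, 1]
   [-0.189, 0.206, 0.01, -0.0, 0.0, -0.029, 1]
   [-0.195, 0.201, 0.01, -0.0, 0.0, -0.03, 1]
   [-0.202, 0.194, 0.01, -0.0, 0.0, -0.029, 1]
   [-0.207, 0.188, 0.01, -0.0, 0.0, -0.03, 1]
   [-0.213, 0.182, 0.01, -0.0, 0.0, -0.029, 1]
   [-0.219, 0.175, 0.01, -0.0, 0.0, -0.03, 1]
   [-0.224, 0.168, 0.009, -0.0, 0.0, -0.029, 1]
   [-0.229, 0.161, 0.01, -0.0, 0.0, -0.03, 1]
   [-0.234, 0.154, 0.009, -0.0, 0.0, -0.029, 1]
   [-0.239, 0.147, 0.01, -0.0, 0.001, -0.03, 1]
   [-0.244, 0.139, 0.009, -0.0, 0.0, -0.029, 1]
(0.4606, 0.0316, 0.08, np.float64(93.80000000000001))
   [0.0, 0.0, 0.233, -0.0, 0.0, -0.0, 1]
   [0.0, 0.0, 0.234, -0.0, 0.0, -0.0, 1]
   [0.0, 0.0, 0.233, -0.0, 0.0, -0.0, 1]
   [0.001, 0.001, 0.234, -0.0, 0.0, -0.0, 1]
```

>>> {"api": "send_rows", "payload": {
  "motion": [
    [[-0.176,0.218,0.01,0,0,-0.029,1],[-0.183,0.212,0.01,0,0,-0.03,1],[-0.189,0.206,0.01,0,0,-0.029,1],[-0.195,0.201,0.01,0,0,-0.03,1],[-0.202,0.194,0.01,0,0,-0.029,1]]
  ]
}}

```text
t: 0.78
tool_pos: [0.2837, 0.3162, 0.2315]
tcp_rot: [2.412, 2.013, -0.0]
ft_force: [0.9, 0.2, 0.5]
opening: 0.0853
```

>>> {"api": "send_rows", "payload": {
  "motion": [
    [[-0.207,0.188,0.01,0,0,-0.03,1],[-0.213,0.182,0.01,0,0,-0.029,1],[-0.219,0.175,0.01,0,0,-0.03,1],[-0.224,0.168,0.01,0,0,-0.029,1],[-0.229,0.161,0.01,0,0,-0.03,1]]
  ]
}}

```text
t: 1.4
tool_pos: [0.3946, 0.1378, 0.2241]
tcp_rot: [-2.249, -2.194, 0.0]
ft_force: [0.1, 1.1, -0.3]
opening: 0.0853
```

>>> {"api": "send_rows", "payload": {
  "motion": [
    [[-0.234,0.154,0.01,0,0,-0.029,1],[-0.239,0.147,0.01,0,0,-0.03,1],[-0.244,0.139,0.01,0,0,-0.029,1],[0,0,0,0,0,0,1],[0,0,0,0,0,0,1]]
  ]
}}

```text
t: 2.02
tool_pos: [0.4603, 0.0318, 0.2195]
tcp_rot: [-2.147, -2.292, 0.001]
ft_force: [-0.6, 0.5, -0.8]
opening: 0.0853
```

```bash
python3 -c "
from h import *
plan([(.4606,.0316,.08,93.8)],1)"
```

```text
now [0.4603 0.0318 0.2195] 93.75 F [-0.6  0.5 -0.8] open 0.0853 t 2.025
(0.4606, 0.0316, 0.08, np.float64(93.80000000000001))
   [-0.0, 0.001, 0.233, -0.0, -0.0, -0.0, 1]
   [-0.001, 0.001, 0.232, -0.0, -0.0, -0.0, 1]
   [-0.0, 0.0, 0.233, -0.0, -0.0, -0.0, 1]
   [-0.001, 0.001, 0.232, -0.001, -0.0, -0.001, 1]
```

>>> {"api": "send_rows", "payload": {
  "motion": [
    [[0,0,0.233,0,0,0,1],[0,0,0.232,0,0,0,1],[0,0,0.233,0,0,0,1],[0,0,0.232,0,0,0,1],[0,0,0,0,0,0,0]]
  ]
}}

```text
t: 2.65
tool_pos: [0.4582, 0.0326, 0.0783]
tcp_rot: [-2.142, -2.293, 0.006]
ft_force: [0.6, -0.4, 0.7]
opening: 0.0701
```

>>> {"api": "send_rows", "payload": {
  "motion": [
    [[0,0,0,0,0,0,0],[0,0,0,0,0,0,0],[0,0,0,0,0,0,0],[0,0,0,0,0,0,0],[0,0,0,0,0,0,0]]
  ]
}}

```text
t: 3.28
tool_pos: [0.4611, 0.0319, 0.081]
tcp_rot: [2.146, 2.293, 0.001]
ft_force: [-0.7, 1.3, 4.3]
opening: 0.0596
```

```bash
python3 -c "
from h import *
p=manip.read_state()['tool_pos'];x,y,z=p
plan([(x,y,z+.02,93.8),(x+.082,y+.013,z+.02,99),(x+.082,y+.013,z+.001,99)],0,step=.15)"
```

```text
now [0.4611 0.0319 0.081 ] 93.79 F [-0.7  1.3  4.3] open 0.0596 t 3.275
(np.float64(0.46110131635505475), np.float64(0.031872216913145804), np.float64(0.1009541726008414), np.float64(93.80000000000001))
   [0.0, 0.0, -0.133, 0.001, -0.0, -0.0, 0]
(np.float64(0.5431013163550548), np.float64(0.0448722169131458), np.float64(0.1009541726008414), np.float64(99.0))
   [0.013, 0.138, -0.0, 0.0, -0.0, -0.022, 0]
   [0.009, 0.138, -0.0, 0.0, -0.0, -0.022, 0]
   [0.006, 0.138, -0.0, 0.0, -0.0, -0.021, 0]
   [0.003, 0.139, -0.0, 0.0, -0.0, -0.022, 0]
(np.float64(0.5431013163550548), np.float64(0.0448722169131458), np.float64(0.0819541726008414), np.float64(99.0))
   [0.0, -0.0, 0.126, 0.0, -0.0, 0.0, 0]
```

>>> {"api": "send_rows", "payload": {
  "motion": [
    [[0,0,-0.133,0,0,0,0],[0.013,0.138,0,0,0,-0.022,0],[0.009,0.138,0,0,0,-0.022,0],[0.006,0.138,0,0,0,-0.021,0],[0.003,0.139,0,0,0,-0.022,0]]
  ]
}}

```text
t: 3.9
tool_pos: [0.5432, 0.0447, 0.0999]
tcp_rot: [-2.039, -2.389, 0.001]
ft_force: [-0.2, -0.2, -2.4]
opening: 0.0595
```

>>> {"api": "send_rows", "payload": {
  "motion": [
    [[0,0,0,0,0,0,0],[0,0,0.06,0,0,0,0],[0,0,0.06,0,0,0,0],[0,0,0,0,0,0,0],[0,0,0,0,0,0,0]]
  ]
}}

```text
t: 4.53
tool_pos: [0.5422, 0.0447, 0.082]
tcp_rot: [-2.04, -2.389, 0.001]
ft_force: [-0.3, 0.7, -1.6]
opening: 0.0592
```

```bash
python3 -c "
from h import *
plan([],0)
c=cam('top');cv2.imwrite('pics/top1.png',cv2.resize(c['frame'][130:260,160:330],(680,520),interpolation=2))"
```

```text
now [0.5422 0.0447 0.082 ] 99.01 F [-0.3  0.7 -1.6] open 0.0592 t 4.525
```

View pics/top1.png

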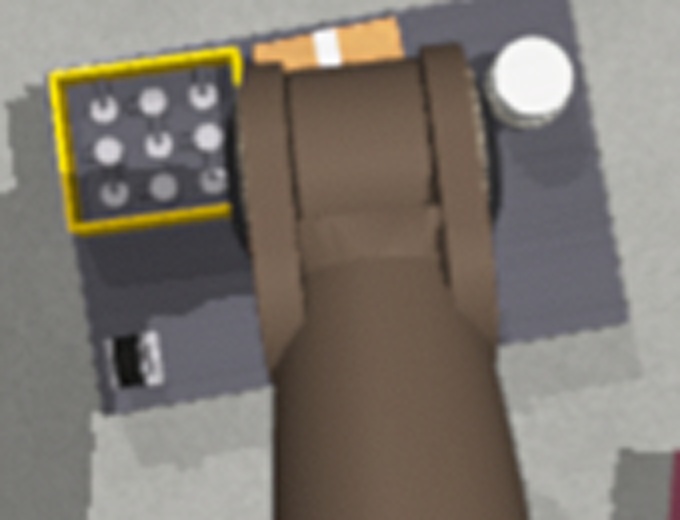

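The arm hides the carton. The bin, tin and long carton look unmoved. I lower the last millimetre, open and rise.

>>> {"api": "send_rows", "payload": {
  "motion": [
    [[0,0,0.007,0,0,0,0],[0,0,0,0,0,0,0],[0,0,0,0,0,0,1],[0,0,0,0,0,0,1],[0,0,0,0,0,0,1]]
  ]
}}

```text
t: 5.2
tool_pos: [0.5429, 0.0448, 0.0814]
tcp_rot: [2.04, 2.389, 0.0]
ft_force: [0.1, -0.3, -0.2]
opening: 0.0858
```

>>> {"api": "send_rows", "payload": {
  "motion": [
    [[0,0,0,0,0,0,1],[0,0,-0.2,0,0,0,1],[0,0,-0.3,0,0,0,1],[0,0,-0.3,0,0,0,1],[0,0,-0.3,0,0,0,1]]
  ]
}}

```text
t: 5.82
tool_pos: [0.5426, 0.0448, 0.2477]
tcp_rot: [2.04, 2.389, 0.0]
ft_force: [0.2, 0.6, 0.4]
opening: 0.0855
```

```bash
python3 -c "
from h import *
plan([(.3865,-.3076,.20,3.5)],1)"
```

```text
now [0.5426 0.0448 0.2477] 99.02 F [0.2 0.6 0.4] open 0.0855 t 5.825
(0.3865, -0.3076, 0.2, np.float64(3.5))
   [-0.216, -0.14, 0.032, 0.0, -0.0, 0.159, 1]
   [-0.236, -0.102, 0.032, 0.0, -0.0, 0.159, 1]
   [-0.249, -0.061, 0.032, 0.0, -0.0, 0.159, 1]
   [-0.256, -0.019, 0.032, 0.0, -0.0, 0.159, 1]
   [-0.256, 0.023, 0.032, 0.0, -0.0, 0.159, 1]
   [-0.248, 0.066, 0.032, 0.0, -0.0, 0.159, 1]
   [-0.234, 0.106, 0.031, 0.0, -0.0, 0.159, 1]
   [-0.214, 0.143, 0.032, 0.0, -0.0, 0.16, 1]
   [-0.186, 0.177, 0.031, 0.0, -0.0, 0.159, 1]
   [-0.155, 0.205, 0.032, 0.0, -0.0, 0.16, 1]
```

>>> {"api": "send_rows", "payload": {
  "motion": [
    [[-0.216,-0.14,0.032,0,0,0.159,1],[-0.236,-0.102,0.032,0,0,0.159,1],[-0.249,-0.061,0.032,0,0,0.159,0.5],[-0.256,-0.019,0.032,0,0,0.159,0.5],[-0.256,0.023,0.032,0,0,0.159,0.5]]
  ]
}}

```text
t: 6.45
tool_pos: [0.4641, -0.1324, 0.2222]
tcp_rot: [2.835, 1.353, 0.0]
ft_force: [0.4, -0.6, -1.2]
opening: 0.0429
```

>>> {"api": "send_rows", "payload": {
  "motion": [
    [[-0.248,0.066,0.032,0,0,0.159,0.5],[-0.234,0.106,0.032,0,0,0.159,0.5],[-0.214,0.143,0.032,0,0,0.159,0.5],[-0.186,0.177,0.032,0,0,0.159,0.5],[-0.155,0.205,0.032,0,0,0.145,0.5]]
  ]
}}

```text
t: 7.08
tool_pos: [0.3861, -0.3087, 0.1982]
tcp_rot: [3.139, 0.114, 0.001]
ft_force: [0.2, 0.3, -0.2]
opening: 0.0426
```

>>> {"api": "send_rows", "payload": {
  "motion": [
    [[0,0,0,0,0,0,0.5]]
  ]
}}

```text
t: 7.2
tool_pos: [0.3857, -0.3092, 0.1977]
tcp_rot: [-3.139, -0.116, 0.001]
ft_force: [-0.4, 0.5, 0.0]
opening: 0.0425
```

```bash
python3 - <<'E'
from h import *
plan([(.3865,-.3076,.10,4.4),(.3865,-.3076,.056,4.4)],.5)
c=cam('top');W=world(c);f=c['frame']
w=cam('wrist')
a=cv2.resize(f[180:260,200:300],(500,400),interpolation=2)
b=cv2.resize(w['frame'],(533,400))
cv2.imwrite('pics/top2.png',cv2.resize(np.hstack([a,b]),(800,310)))
m=np.zeros(W.shape[:2],bool);m[170:230,225:285]=1;m&=(W[...,2]>.1)&(W[...,2]<.12)
n,l,st,ct=cv2.connectedComponentsWithStats(m.astype(np.uint8))
for k in range(1,n):
    if st[k,4]>100:
        r=cv2.minAreaRect((W[l==k][:,:2]*1000).astype(np.float32));print('carton',r,np.median(W[l==k][:,2]))
# shelf edges and channel
m=np.zeros(W.shape[:2],bool);m[115:245,165:325]=1;m&=(W[...,2]>.045)&(W[...,2]<.075)
x=np.array([np.cos(np.radians(9)),np.sin(np.radians(9))]);y=np.array([-x[1],x[0]])
P=W[m];sx=P[:,:2]@x*1000;sy=P[:,:2]@y*1000
print('sy range',np.percentile(sy,[0,1,99,100]))
for b in range(int(sy.min())//10*10,int(sy.max()),10):
    k=(sy>=b)&(sy<b+10)
    if k.sum(): print(b,k.sum(),round(sx[k].min(),1),round(sx[k].max(),1),end=' | ')
# fine depth dump in the channel
E
```

```text
now [ 0.3857 -0.3092  0.1977] 4.24 F [-0.4  0.5  0. ] open 0.0425 t 7.2
(0.3865, -0.3076, 0.1, np.float64(4.4))
   [0.002, -0.003, 0.217, -0.0, 0.0, -0.001, 0.5]
   [0.002, -0.004, 0.217, -0.0, 0.0, -0.001, 0.5]
   [0.003, -0.003, 0.218, -0.0, 0.001, -0.001, 0.5]
(0.3865, -0.3076, 0.056, np.float64(4.4))
   [-0.0, 0.0, 0.293, -0.0, -0.0, 0.0, 0.5]
carton ((543.23046875, 45.13848114013672), (50.246578216552734, 59.93553924560547), 9.18608570098877) 0.11019492676873505
sy range [-216.6613701  -213.5710565   159.54847954  164.59766391]
-220 185 454.7 703.7 | -210 288 453.9 704.2 | -200 242 454.9 703.8 | -190 235 453.6 704.2 | -180 227 453.8 703.7 | -170 237 454.3 703.1 | -160 245 454.0 704.0 | -150 291 455.0 703.2 | -140 309 453.8 703.6 | -130 306 454.0 703.3 | -120 302 454.5 702.5 | -110 308 453.7 703.6 | -100 301 453.8 702.8 | -90 237 454.3 704.5 | -80 244 433.2 703.3 | -70 187 433.2 702.8 | -60 187 433.8 703.1 | -50 184 433.1 703.2 | -40 186 434.5 702.6 | -30 186 433.3 702.9 | -20 189 433.3 704.1 | -10 253 433.9 703.6 | 0 257 433.0 703.7 | 10 294 434.6 702.1 | 20 242 453.7 703.8 | 30 167 453.9 703.7 | 40 164 454.4 704.1 | 50 163 454.1 703.1 | 60 162 455.0 703.6 | 70 164 453.7 704.0 | 80 162 453.9 704.1 | 90 165 454.4 703.5 | 100 163 453.6 703.6 | 110 160 453.7 704.2 | 120 146 454.3 704.3 | 130 115 453.9 703.5 | 140 122 454.9 704.5 | 150 152 454.1 703.9 | 160 78 455.5 702.4 |
```

View pics/top2.png

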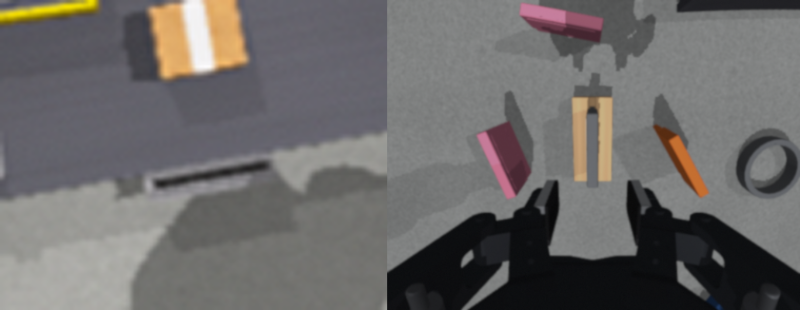

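Wrist view: the grey holder in its stand is centred between the open fingers at about (592,140). Pink (505,160) and orange (680,160) stand to the sides, clear of the fingers. Top view: the carton is upright further back, at (200,37) in the crop. The empty channel's slot is at (210,177). Next I measure the channel more finely.

```bash
python3 - <<'E'
from h import *
x=np.array([np.cos(np.radians(9)),np.sin(np.radians(9))]);y=np.array([-x[1],x[0]])
for n in ['top','side']:
    c=load('top') if n=='top' else cam('side');W=world(c);g=c['frame'].mean(2)
    sx=W[...,:2]@x*1000;sy=W[...,:2]@y*1000;z=W[...,2]*1000
    ch=(sx>429)&(sx<451)&(sy>-110)&(sy<50)&(z>50)&(z<66)
    print(n,ch.sum(),'channel sx',np.percentile(sx[ch],[0,5,95,100]).round(1),'sy',np.percentile(sy[ch],[0,2,98,100]).round(1), 'z',np.median(z[ch]).round(1))
    if n=='top':
        lip=ch&(sx<440);print('lip sy',np.sort(sy[lip])[[0,1,2,-3,-2,-1]].round(1))
        sl=(sx>425)&(sx<460)&(sy>-95)&(sy<35)&(z>25)&(z<52); print('deep',sl.sum(),np.percentile(sx[sl],[0,10,50,90,100]).round(1),np.percentile(sy[sl],[0,5,95,100]).round(1),np.median(z[sl]).round(1))
        # brightness profile on plane z=.06: sample along sx
        V=c['view'];
        def px(P):
            return cv2.projectPoints(np.array(P,float),cv2.Rodrigues(V[:3,:3])[0],V[:3,3],c['K'],c['distortion'])[0].reshape(-1,2)
        rows=[]
        for a in range(424,466,2):
            P=[np.r_[(x*a+y*b)/1000,.06] for b in range(-70,10,2)];q=px(P).astype(np.float32)
            rows.append((a,round(float(cv2.remap(g.astype(np.float32),q[:,0].reshape(1,-1),q[:,1].reshape(1,-1),1).mean()))))
        print(rows)
        for a in (437,445):
            P=[np.r_[(x*a+y*b)/1000,.06] for b in range(-100,42,2)];q=px(P).astype(np.float32)
            print(a,list(zip(range(-100,42,2),cv2.remap(g.astype(np.float32),q[:,0].reshape(1,-1),q[:,1].reshape(1,-1),1).round().astype(int)[0].tolist())))
E
```

```text
top 111 channel sx [433.  433.4 450.4 451. ] sy [-79.8 -78.6  14.6  15.7] z 56.7
lip sy [-79.3 -78.7 -77.9  10.7  13.3  13.5]
deep 100 [438.7 440.6 444.4 448.  451.1] [-77.7 -72.4   9.3  15.7] 42.8
[(424, 107), (426, 109), (428, 110), (430, 116), (432, 125), (434, 136), (436, 136), (438, 132), (440, 120), (442, 89), (444, 55), (446, 51), (448, 81), (450, 117), (452, 132), (454, 125), (456, 113), (458, 105), (460, 103), (462, 103), (464, 103)]
437 [(-100, 155), (-98, 154), (-96, 151), (-94, 150), (-92, 150), (-90, 151), (-88, 153), (-86, 153), (-84, 148), (-82, 135), (-80, 119), (-78, 108), (-76, 104), (-74, 105), (-72, 106), (-70, 106), (-68, 106), (-66, 105), (-64, 105), (-62, 106), (-60, 112), (-58, 120), (-56, 130), (-54, 134), (-52, 137), (-50, 138), (-48, 137), (-46, 136), (-44, 136), (-42, 141), (-40, 144), (-38, 143), (-36, 141), (-34, 140), (-32, 139), (-30, 137), (-28, 139), (-26, 143), (-24, 147), (-22, 144), (-20, 142), (-18, 140), (-16, 139), (-14, 138), (-12, 139), (-10, 142), (-8, 142), (-6, 141), (-4, 139), (-2, 140), (0, 140), (2, 138), (4, 139), (6, 142), (8, 144), (
[... 334 characters left out ...]
), (-74, 80), (-72, 60), (-70, 51), (-68, 46), (-66, 45), (-64, 45), (-62, 42), (-60, 35), (-58, 38), (-56, 45), (-54, 50), (-52, 55), (-50, 56), (-48, 53), (-46, 45), (-44, 37), (-42, 38), (-40, 44), (-38, 52), (-36, 56), (-34, 55), (-32, 51), (-30, 46), (-28, 39), (-26, 44), (-24, 51), (-22, 54), (-20, 56), (-18, 60), (-16, 59), (-14, 52), (-12, 42), (-10, 40), (-8, 46), (-6, 51), (-4, 55), (-2, 57), (0, 56), (2, 47), (4, 38), (6, 37), (8, 58), (10, 91), (12, 132), (14, 160), (16, 155), (18, 134), (20, 110), (22, 100), (24, 98), (26, 99), (28, 98), (30, 97), (32, 95), (34, 99), (36, 111), (38, 127), (40, 142)]
side 14 channel sx [431.5 431.8 443.8 451. ] sy [-14.  -13.6  32.   37.9] z 56.9
```

>>> {"api": "send_rows", "payload": {
  "motion": [
    [[0.002,-0.003,0.217,0,0,-0.001,0.5],[0.002,-0.004,0.217,0,0,-0.001,0.5],[0.003,-0.003,0.218,0,0,-0.001,0.5],[0,0,0.145,0,0,0,0.5],[0,0,0.145,0,0,0,0.5]]
  ]
}}

```text
t: 7.98
tool_pos: [0.3884, -0.3049, 0.0564]
tcp_rot: [-3.139, -0.132, -0.001]
ft_force: [-0.5, -0.5, -0.4]
opening: 0.0428
```

>>> {"api": "send_rows", "payload": {
  "motion": [
    [[0,0,0,0,0,0,0.5],[0,0,0,0,0,0,0.5]]
  ]
}}

```text
t: 8.22
tool_pos: [0.3884, -0.3058, 0.0579]
tcp_rot: [3.138, 0.129, 0.001]
ft_force: [1.2, 0.3, 0.3]
opening: 0.0428
```

>>> {"api": "send_rows", "payload": {
  "motion": [
    [[0,0,0,0,0,0,0],[0,0,0,0,0,0,0],[0,0,0,0,0,0,0],[0,0,0,0,0,0,0],[0,0,0,0,0,0,0]]
  ]
}}

```text
t: 8.85
tool_pos: [0.3871, -0.3065, 0.0578]
tcp_rot: [3.138, 0.126, -0.001]
ft_force: [-3.7, 1.2, 5.8]
opening: 0.0113
```

```bash
python3 - <<'E'
from h import *
plan([],0)
c=cam('wrist');cv2.imwrite('pics/w3.png',c['frame'])
p=manip.read_state()['tool_pos'];plan([(p[0],p[1],p[2]+.09,4.4)],0,step=.12)
E
```

```text
now [ 0.3871 -0.3065  0.0578] 4.61 F [-3.7  1.2  5.8] open 0.0113 t 8.85
now [ 0.3871 -0.3065  0.0578] 4.61 F [-3.4 -0.3  5.7] open 0.0112 t 8.9
(np.float64(0.38710660343517905), np.float64(-0.3064605335908919), np.float64(0.14782560737046807), np.float64(4.4))
   [-0.0, 0.0, -0.12, 0.0, 0.0, 0.001, 0]
   [-0.0, 0.0, -0.12, 0.0, 0.0, 0.001, 0]
   [-0.0, 0.0, -0.12, 0.0, 0.0, 0.001, 0]
   [-0.0, 0.0, -0.12, 0.001, 0.0, 0.0, 0]
   [-0.001, 0.001, -0.12, 0.0, 0.001, 0.001, 0]
```

View pics/w3.png

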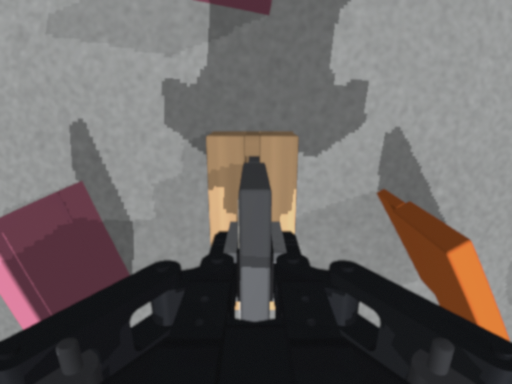

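The fingers grip the grey plate centrally (at (255,240), opening 11.3 mm). Pink and orange are clear. I lift.

>>> {"api": "send_rows", "payload": {
  "motion": [
    [[0,0,-0.12,0,0,0,0],[0,0,-0.16,0,0,0,0],[0,0,-0.2,0,0,0,0],[0,0,-0.2,0,0,0,0],[0,0,-0.12,0,0,0,0]]
  ]
}}

```text
t: 9.52
tool_pos: [0.3881, -0.3064, 0.1789]
tcp_rot: [3.138, 0.127, 0.003]
ft_force: [-0.1, -0.7, -0.6]
opening: 0.0114
```

```bash
python3 - <<'E'
from h import *
plan([(.4446,.0385,.165,9.0)],0,step=.25)
E
```

```text
now [ 0.3881 -0.3064  0.1789] 4.63 F [-0.1 -0.7 -0.6] open 0.0114 t 9.525
(0.4446, 0.0385, 0.165, np.float64(9.0))
   [0.056, -0.226, 0.009, 0.0, -0.0, -0.007, 0]
   [0.058, -0.226, 0.009, 0.0, -0.0, -0.007, 0]
   [0.059, -0.225, 0.009, 0.0, -0.0, -0.007, 0]
   [0.061, -0.225, 0.009, 0.0, -0.0, -0.007, 0]
   [0.063, -0.224, 0.009, 0.0, -0.0, -0.007, 0]
   [0.064, -0.224, 0.009, 0.0, -0.0, -0.008, 0]
   [0.066, -0.224, 0.009, 0.0, -0.0, -0.007, 0]
   [0.068, -0.223, 0.009, 0.001, -0.001, -0.008, 0]
   [0.07, -0.222, 0.009, 0.0, -0.0, -0.007, 0]
   [0.072, -0.222, 0.01, 0.001, -0.001, -0.008, 0]
```

>>> {"api": "send_rows", "payload": {
  "motion": [
    [[0.056,-0.226,0,0,0,-0.007,0],[0.058,-0.226,0,0,0,-0.007,0],[0.059,-0.225,0,0,0,-0.007,0],[0.061,-0.225,0,0,0,-0.007,0],[0.063,-0.224,0,0,0,-0.007,0]]
  ]
}}

```text
t: 10.15
tool_pos: [0.416, -0.1327, 0.1773]
tcp_rot: [3.136, 0.184, 0.001]
ft_force: [0.1, 0.1, -0.3]
opening: 0.0114
```

>>> {"api": "send_rows", "payload": {
  "motion": [
    [[0.064,-0.224,0.01,0,0,-0.008,0],[0.066,-0.224,0.02,0,0,-0.007,0],[0.068,-0.223,0.02,0,0,-0.008,0],[0.07,-0.222,0.02,0,0,-0.007,0],[0.072,-0.222,0.02,0,0,-0.008,0]]
  ]
}}

```text
t: 10.78
tool_pos: [0.4443, 0.04, 0.1637]
tcp_rot: [-3.132, -0.247, -0.001]
ft_force: [0.7, 0.4, 0.3]
opening: 0.0114
```

>>> {"api": "send_rows", "payload": {
  "motion": [
    [[0,0,0,0,0,0,0],[0,0,0,0,0,0,0]]
  ]
}}

```text
t: 11.02
tool_pos: [0.4441, 0.0387, 0.1636]
tcp_rot: [3.132, 0.247, 0.0]
ft_force: [0.7, 0.3, -0.6]
opening: 0.0115
```

```bash
python3 - <<'E'
from h import *
plan([],0)
c=cam('side');a=c['frame'][110:250,170:310];w=cam('wrist')
cv2.imwrite('pics/s4.png',np.hstack([cv2.resize(a,(400,400),interpolation=2),cv2.resize(w['frame'],(400,300))[np.r_[0:300,0:100]]]))
x=np.array([np.cos(np.radians(9)),np.sin(np.radians(9))]);y=np.array([-x[1],x[0]]);s=np.array([.4446,.0375])
for n,c in (('side',c),('wrist',w)):
    W=world(c);sx=(W[...,:2]-s)@x*1000;sy=(W[...,:2]-s)@y*1000;z=W[...,2]*1000
    m=(abs(sx)<16)&(abs(sy)<60)&(z>95)&(z<230)
    print(n,m.sum())
    for z0 in range(95,225,10):
        k=m&(z>=z0)&(z<z0+10)
        if k.sum()>3: print(z0,k.sum(),'sx',np.percentile(sx[k],[0,5,50,95,100]).round(1),'sy',np.percentile(sy[k],[0,2,98,100]).round(1))
E
```

```text
now [0.4441 0.0387 0.1636] 9.04 F [ 0.7  0.3 -0.6] open 0.0115 t 11.025
side 457
105 13 sx [-5.3 -5.  -4.  -1.4  0.1] sy [-41.5 -41.3  23.1  24.5]
115 33 sx [-5.6 -5.  -4.  -1.7  0.4] sy [-42.6 -42.1  33.2  33.8]
125 39 sx [-5.7 -5.3 -4.2 -0.5  1.1] sy [-42.7 -42.6  36.4  39.8]
135 18 sx [-7.2 -6.7 -4.8  0.6  0.7] sy [-40.8 -40.8   5.4   5.5]
145 31 sx [-8.4 -7.8 -6.6  3.6  4.4] sy [-42.2 -42.   -6.8  -2.8]
155 35 sx [-13.4 -13.2  -7.3   2.2   4.1] sy [-42.8 -42.7  -4.4  -4.1]
165 36 sx [-15.9 -13.4  -7.1   3.5   4.2] sy [-42.2 -42.   -5.2  -4.8]
175 48 sx [-15.9 -13.2  -6.8  14.   15.9] sy [-43.1 -42.9  -5.2  -4.3]
185 60 sx [-15.9 -13.1  -5.6  10.9  14.6] sy [-42.5 -42.3   4.1   7.7]
195 76 sx [-15.1 -11.7   0.3  11.3  15.8] sy [-43.  -41.7  10.3  11. ]
205 34 sx [-15.1 -14.2   7.9  14.3  16. ] sy [-13.3 -12.9  12.   12.2]
215 16 sx [-15.5 -15.3   6.4  12.4  14. ] sy [-17.5 -17.3   0.6   2.9]
wrist 9738
105 9 sx [-2.8 -2.5 -0.3  1.9  2.2] sy [38.9 38.9 39.1 39.1]
115 21 sx [-2.7 -2.6  0.3  2.7  2.8] sy [38.7 38.7 39.1 39.1]
125 33 sx [-2.6 -2.5 -0.2  2.6  3.1] sy [38.7 38.7 39.1 39.1]
135 51 sx [-5.3 -3.5  0.4  4.3  6.1] sy [38.  38.5 39.1 39.2]
145 89 sx [-5.6 -4.7  0.4  5.4  6.3] sy [37.5 38.2 39.1 39.2]
155 211 sx [-15.6 -13.4   0.4  14.2  16. ] sy [ 7.9  8.  39.  39.2]
165 419 sx [-15.9 -14.9  -0.5  14.8  16. ] sy [ 7.4  8.  39.  39.2]
175 548 sx [-16.  -15.   -0.4  14.7  15.9] sy [ 7.6  8.  39.  39.2]
185 1429 sx [-12.1  -8.8   0.1  10.1  16. ] sy [-20.5 -14.5  39.   39.2]
195 4657 sx [-15.9  -9.8   0.5  10.   16. ] sy [-17.1 -14.5  37.6  39.2]
205 745 sx [-16. -15.  -7.  15.  16.] sy [-6.6 -5.4 13.9 14.3]
215 587 sx [-15.9 -14.8  -6.9  14.8  16. ] sy [ 4.4  6.7 19.  19.4]
```

View pics/s4.png

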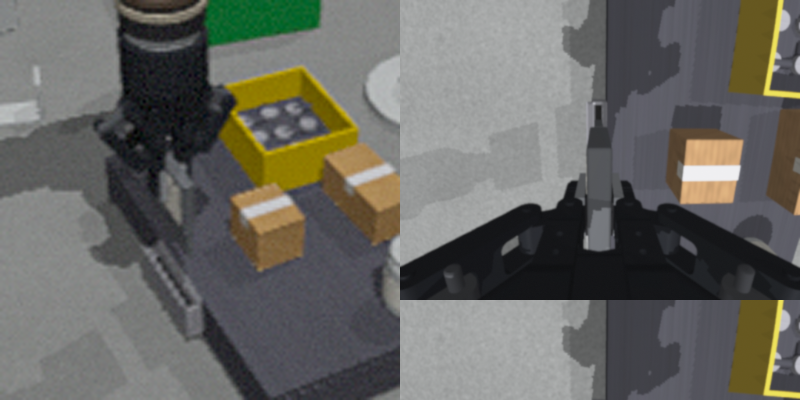

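Side view: the gripper holds the plate over the channel, and the small carton stands at (268,225). Wrist view: the plate at (598,190) lines up with the slot's visible end at (598,115). I check slot against plate in this one camera.

```bash
python3 - <<'E'
from h import *
x=np.array([np.cos(np.radians(9)),np.sin(np.radians(9))]);y=np.array([-x[1],x[0]]);s=np.array([.4446,.0375])
c=load('wrist');W=world(c);V=c['view'];g=c['frame'].mean(2).astype(np.float32)
sx=(W[...,:2]-s)@x*1000;sy=(W[...,:2]-s)@y*1000;z=W[...,2]*1000
m=(abs(sy-45)<12)&(abs(sx)<30)
for b in range(36,58,2):
    k=m&(sy>=b)&(sy<b+2)&(z<62)&(z>52); d=m&(sy>=b)&(sy<b+2)&(z<50)&(z>25)&(abs(sx)<9)
    e=sx[k&(sx<0)]
    print(b,k.sum(),'lip min',e.min().round(1) if e.size else None,'deep',d.sum(),np.percentile(sx[d],[5,50,95]).round(1) if d.sum() else None)
def prof(A,B): 
    P=np.array([np.r_[s+(x*a+y*b)/1000,.06] for a,b in zip(A,B)])
    q=cv2.projectPoints(P,cv2.Rodrigues(V[:3,:3])[0],V[:3,3],c['K'],c['distortion'])[0].reshape(1,-1,2).astype(np.float32)
    return cv2.remap(g,q[...,0],q[...,1],1)[0].round().astype(int).tolist()
A=np.arange(-16,17)
for b in (38,41,44): print(b,list(zip(A.tolist(),prof(A,[b]*len(A)))))
B=np.arange(34,56);print(list(zip(B.tolist(),prof([0]*len(B),B))))
plan([(.4446,.0387,.125,9.0),(.4446,.0387,.114,9.0)],0,step=.06)
E
```

```text
36 123 lip min -12.5 deep 18 [-4.9 -0.7  2.7]
38 92 lip min -12.5 deep 27 [-4.9 -0.7  2.7]
40 120 lip min -12.5 deep 18 [-4.9 -0.7  2.7]
42 93 lip min -12.5 deep 26 [-4.9 -0.7  2.7]
44 119 lip min -12.4 deep 1 [-4.9 -4.9 -4.9]
46 119 lip min -12.4 deep 0 None
48 92 lip min -12.4 deep 45 [-6.9  1.   7.8]
50 87 lip min None deep 2 [8.1 8.2 8.2]
52 59 lip min None deep 2 [8.1 8.2 8.2]
54 86 lip min None deep 2 [8.2 8.2 8.2]
56 29 lip min None deep 1 [8.2 8.2 8.2]
38 [(-16, 152), (-15, 153), (-14, 154), (-13, 157), (-12, 161), (-11, 155), (-10, 141), (-9, 135), (-8, 135), (-7, 135), (-6, 140), (-5, 132), (-4, 100), (-3, 63), (-2, 39), (-1, 34), (0, 33), (1, 34), (2, 44), (3, 75), (4, 97), (5, 100), (6, 97), (7, 97), (8, 95), (9, 80), (10, 69), (11, 67), (12, 67), (13, 68), (14, 68), (15, 67), (16, 68)]
41 [(-16, 151), (-15, 150), (-14, 149), (-13, 154), (-12, 160), (-11, 155), (-10, 140), (-9, 135), (-8, 134), (-7, 135), (-6, 140), (-5, 134), (-4, 103), (-3, 66), (-2, 40), (-1, 34), (0, 33), (1, 31), (2, 40), (3, 75), (4, 103), (5, 104), (6, 98), (7, 98), (8, 95), (9, 79), (10, 69), (11,
[... 383 characters left out ...]
, 68), (16, 67)]
[(34, 34), (35, 34), (36, 34), (37, 34), (38, 33), (39, 33), (40, 34), (41, 33), (42, 34), (43, 34), (44, 37), (45, 61), (46, 101), (47, 124), (48, 125), (49, 107), (50, 87), (51, 85), (52, 93), (53, 99), (54, 100), (55, 99)]
now [0.4441 0.0382 0.1636] 8.96 F [ 0.5 -0.6 -1.1] open 0.0113 t 11.125
(0.4446, 0.0387, 0.125, np.float64(9.0))
   [0.001, -0.001, 0.051, 0.0, -0.0, -0.0, 0]
   [0.001, -0.0, 0.052, 0.0, -0.0, -0.0, 0]
   [0.0, -0.001, 0.051, 0.0, -0.0, -0.0, 0]
   [0.001, -0.0, 0.052, 0.0, -0.0, -0.0, 0]
   [0.0, -0.001, 0.051, 0.0, -0.0, -0.001, 0]
(0.4446, 0.0387, 0.114, np.float64(9.0))
   [0.0, 0.0, 0.037, 0.0, -0.0, 0.0, 0]
   [0.0, 0.0, 0.037, 0.0, -0.0, 0.0, 0]
```

Offsets are small: the plate should move about 1 mm along +y and 0.4 mm back in x. I descend into the mouth with that correction.

>>> {"api": "send_rows", "payload": {
  "motion": [
    [[-0.002,-0.005,0.08,0,0,0,0],[-0.001,-0.004,0.08,0,0,0,0],[0,0,0.08,0,0,0,0],[0,0,0.06,0,0,0,0],[0,0,0.03,0,0,0,0]]
  ]
}}

```text
t: 11.75
tool_pos: [0.4432, 0.0401, 0.113]
tcp_rot: [3.132, 0.247, -0.002]
ft_force: [-0.4, 0.0, -0.6]
opening: 0.0116
```

>>> {"api": "send_rows", "payload": {
  "motion": [
    [[0,0,0.03,0,0,0,0],[0,0,0.03,0,0,0,0],[0,0,0.03,0,0,0,0],[0,0,0,0,0,0,0]]
  ]
}}

```text
t: 12.25
tool_pos: [0.4433, 0.0402, 0.1001]
tcp_rot: [-3.132, -0.247, 0.001]
ft_force: [0.3, 0.2, -0.2]
opening: 0.0112
```

>>> {"api": "send_rows", "payload": {
  "motion": [
    [[0,0,0.025,0,0,0,0],[0,0,0.02,0,0,0,0],[0,0,0.02,0,0,0,0],[0,0,0,0,0,0,0],[0,0,0,0,0,0,0]]
  ]
}}

```text
t: 12.88
tool_pos: [0.4436, 0.0402, 0.0913]
tcp_rot: [-3.132, -0.247, -0.001]
ft_force: [-3.0, 0.1, 6.0]
opening: 0.0113
```

>>> {"api": "send_rows", "payload": {
  "motion": [
    [[0,0,0.014,0,0,0,0],[0,0,0.013,0,0,0,0],[0,0,0,0,0,0,0],[0,0,0,0,0,0,0]]
  ]
}}

```text
t: 13.38
tool_pos: [0.4437, 0.0402, 0.0876]
tcp_rot: [-3.132, -0.247, -0.001]
ft_force: [-2.9, -0.2, 8.4]
opening: 0.0113
```

>>> {"api": "send_rows", "payload": {
  "motion": [
    [[0,0,0.01,0,0,0,0],[0,0,0.007,0,0,0,0],[0,0,0,0,0,0,0],[0,0,0,0,0,0,0]]
  ]
}}

```text
t: 13.88
tool_pos: [0.4437, 0.0402, 0.0858]
tcp_rot: [-3.132, -0.247, -0.002]
ft_force: [-5.3, -0.2, 15.0]
opening: 0.0112
```

>>> {"api": "send_rows", "payload": {
  "motion": [
    [[0,0,0.007,0,0,0,0],[0,0,0,0,0,0,0],[0,0,0,0,0,0,0]]
  ]
}}

```text
t: 14.25
tool_pos: [0.4438, 0.0402, 0.0857]
tcp_rot: [-3.132, -0.247, -0.004]
ft_force: [-8.6, -0.8, 23.3]
opening: 0.0111
```

```bash
python3 - <<'E'
from h import *
plan([],0)
c=cam('side');a=c['frame'][110:250,170:310];w=cam('wrist')
cv2.imwrite('pics/s5.png',np.hstack([cv2.resize(a,(400,400),interpolation=2),cv2.resize(w['frame'],(400,300))[np.r_[0:300,0:100]]]))
x=np.array([np.cos(np.radians(9)),np.sin(np.radians(9))]);y=np.array([-x[1],x[0]]);s=np.array([.4446,.0375])
for n,c in (('side',c),('wrist',w)):
    W=world(c);sx=(W[...,:2]-s)@x*1000;sy=(W[...,:2]-s)@y*1000;z=W[...,2]*1000
    m=(abs(sx)<10)&(abs(sy)<43)&(abs(sy)>22)&(z>63)&(z<135)
    print(n,m.sum(),'ztop',np.percentile(z[m],[50,90,98,100]).round(1),'sy',np.percentile(sy[m],[0,2,98,100]).round(1))
    t=m&(z>112);print('top face z',np.median(z[t]).round(1),'sx',np.percentile(sx[t],[5,50,95]).round(1)) if t.sum() else 0
    k=(abs(sx-99)<30)&(abs(sy+5)<60)&(z>105)&(z<116)
    if k.sum()>20: print('carton',np.median(sx[k]).round(1),np.median(z[k]).round(1))
E
```

```text
now [0.4438 0.0402 0.0857] 9.02 F [-8.6 -0.8 23.3] open 0.0111 t 14.25
side 118 ztop [ 97.7 117.9 119.7 120.5] sy [-42.3 -41.8 -22.6 -22.1]
top face z 117.4 sx [-7.1 -2.6  4.1]
carton 95.3 110.0
wrist 2355 ztop [117.5 118.5 119.1 120. ] sy [22.  22.6 40.9 41.1]
top face z 117.8 sx [-4.7  0.7  5.9]
carton 94.5 110.1
```

View pics/s5.png

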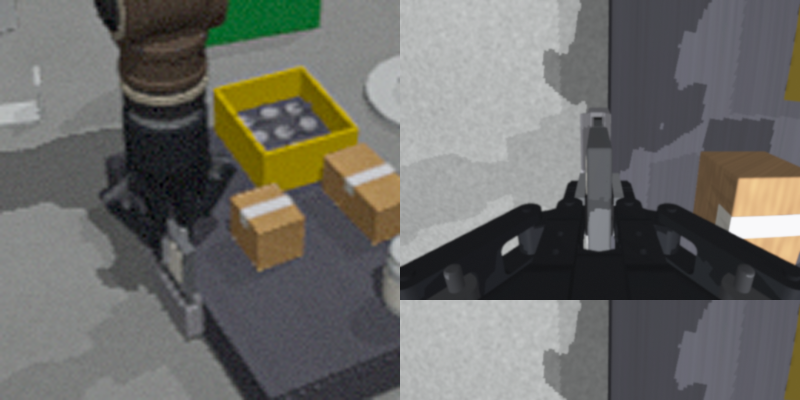

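The holder sits in the channel with its white label facing the robot ((175,250) in the side crop). Its top is at z = 118 mm, which is the home height, and the force of 23 N shows it is on the stop. The carton stands upright behind it. I hand in now.

```bash
python3 -c "
from workcell import manip
print(manip.sign_off())"
```

```text
the job is handed in; nothing more can be done
None
```

The job is done and handed in at 14.3 s of the 58 s allowed; the hand-in gives no verdict.

- **Carton:** I moved it about 8 cm back on the shelf and released it. It stands upright, with its top at 110 mm and its centre about 98 mm behind the slot; step 1 needs 65 mm.
- **Holder:** I took the grey holder from its stand and pushed it into the channel with the label towards the robot. I left the gripper closed on it, still pressing.
- **Last checks:** The holder's top is at 118 mm, which is the fully home height. The wrist reads 23 N upward, against about 11 N from the spring at its stop, so it is resting on the stop. Its yaw is 9.0°, in line with the shelf. It is centred to about 1 mm along the slot.
- **Disagreement:** The side and wrist cameras differ by 1–3 mm on the holder's position. That is close to the 2 mm calibration accuracy and inside the tolerances.
- **Other stock:** In the pictures it looked unmoved; I did not measure it again at the end.

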